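Pack the specimen carrier for the courier

TASK

Pack the open insulated carrier for the courier: lay the flat cool pack on its floor, stand the rack of microtubes lengthwise on top of the cool pack with its whole foot on the pack, and stand the specimen pot upright on the floor beside the pack. Lower each thing into place rather than dropping it, keep the rack and the pot upright all the way, then close the lid fully. Leave everything else on the bench where it is.

Things in the scene. Friction and masses are not known exactly. Their poses are not given: they have to be found in the camera images.
- box: the carrier: white insulated open box, fixed on the bench to the robot's left. Outside 220 (x) by 265 (y) mm, rim 99 mm high; walls and floor 15 mm thick, inside 190 by 235 mm, 84 mm deep. Origin at the centre of its underside, z up; +x is the hinge side, pointing roughly to world +y
- box_in (a point): centre of the carrier's inner floor, axes as the carrier's. The pot fits easily beside the cool pack if the pack lies lengthwise (along y) nearer to one long side than the middle
- box_hinge (a point): middle of the lid's hinge line: outer top edge of the +x wall, 110 mm in x from the carrier's centre, 99 mm above the bench; the hinge runs along the carrier's y
- lid (a joint): opening angle of the lid: 0 closed flat on the rim, stop at 1.8; starts open a little past upright (1.6 to 1.75). The hinge is stiff: the lid stays wherever it is left and must be pushed all the way down, with up to about 3 N near its free edge; it does not latch
- lid_edge (a point): middle of the grey lid's free edge, on its outer (top) face. Slab 18 mm thick, 270 mm wide, free edge 226 mm from the hinge line, with a 90 mm wide tab 11 mm beyond it. Closed, its underside lies on the rim and its top is 117 mm above the bench. Open, the outer face looks away from the box (box +x): push it over and down from there
- pack: cool pack, a hard flat pale plastic slab 160 mm (x) by 65 mm (y) by 22 mm high with a small round filler plug in one end, 230 g; lies flat on the bench. Origin at the centre of its underside, z up. Same either way up and either way round; grasp across the 65 mm
- rack: small white rack with ten capped microtubes in two rows of five. Its block is 110 mm (x) by 46 mm (y) by 30 mm high; the tubes, in the middle, rise to 50 mm; 110 g. Origin at the centre of its underside, z up, upright on the bench. Grasp the block across the 46 mm
- pot: specimen pot with a paper label and a ribbed white screw cap, standing upright: body 46 mm across and 48 mm high, cap 50 mm across above it, 62 mm high in all, 75 g. Origin at the centre of its underside, z up
- timer: bystander, leave alone: square white bench timer, 70 x 70 x 20 mm, with a grey display and three keys; origin at the centre of its underside
- dishes: bystander, leave alone: two stacked flat clear round culture dishes, 90 mm across, 31 mm high together; origin at the centre of its underside
- slidebox: bystander, leave alone: white slide box with a grey seam and paper label on top, 85 x 100 x 32 mm; origin at the centre of its underside
- reagent: bystander, leave alone: slim brown glass bottle, 44 mm across, 105 mm high; origin at the centre of its underside
- marker: bystander, leave alone: white marker pen with a black cap, 130 mm long, 15 mm thick, lying flat; origin at the centre of its underside
Things that resemble listed ones, but are neither listed nor needed, are in the scene too. What is meant by the pot is not green, and is the larger of those in its own colour.

How it is judged:
On the way, in this order (a step that is already met when the one before it is completed fails the run):
1. the cool pack lies flat on the floor of the carrier, the lid still open (x of pack in the frame of box_in between -0.09 and 0.09 m and y of pack in the frame of box_in between -0.112 and 0.112 m and z of pack in the frame of box_in below 0.005 m and angle between the z axis of pack and the z axis of box, either way round below 0.06 rad and value of joint lid above 1.2 rad), for 0.2 s.
2. the rack stands on the cool pack and the pot on the floor beside it, both let go, the lid still open (all of step 1 and x of rack in the frame of pack between -0.03 and 0.03 m and y of rack in the frame of pack between -0.014 and 0.014 m and angle between the x axis of rack and the x axis of pack, either way round below 0.2 rad and angle between each of rack, pot's own z axis and vertical below 0.08 rad and z of rack in the frame of box_in between 0.018 and 0.027 m and x of pot in the frame of box_in between -0.09 and 0.09 m and y of pot in the frame of box_in between -0.112 and 0.112 m and z of pot in the frame of box_in below 0.006 m and contact force between the fingers and pack below 0.05 N and contact force between the fingers and rack below 0.05 N and contact force between the fingers and pot below 0.05 N), for 0.2 s.
At the end, for the whole second after the job is handed in: Pack flat on the inner floor (5 mm, 0.06 rad); rack level (0.08 rad) on it, off its centre by under 30 mm along and 14 mm across, in line within 0.2 rad; pot upright (0.08 rad) on the inner floor (6 mm); all let go and at rest; lid closed to 0.03 rad (x of pack in the frame of box_in between -0.09 and 0.09 m and y of pack in the frame of box_in between -0.112 and 0.112 m and z of pack in the frame of box_in below 0.005 m and angle between the z axis of pack and the z axis of box, either way round below 0.06 rad and x of rack in the frame of pack between -0.03 and 0.03 m and y of rack in the frame of pack between -0.014 and 0.014 m and angle between the x axis of rack and the x axis of pack, either way round below 0.2 rad and angle between each of rack, pot's own z axis and vertical below 0.08 rad and z of rack in the frame of box_in between 0.018 and 0.027 m and x of pot in the frame of box_in between -0.09 and 0.09 m and y of pot in the frame of box_in between -0.112 and 0.112 m and z of pot in the frame of box_in below 0.006 m and contact force between the fingers and pack below 0.05 N and contact force between the fingers and rack below 0.05 N and contact force between the fingers and pot below 0.05 N and linear speed of each of pack, rack, pot below 0.02 m/s and value of joint lid below 0.03 rad); the robot touches nothing.
It fails at once if the rack or the pot is tipped by more than 0.6 rad (angle between any of rack, pot's own z axis and vertical above 0.6 rad).
It fails at once if the cool pack, rack or pot is dropped (falls more than about 12 mm, reaching 0.5 m/s out of the fingers) ((linear speed of pack above 0.5 m/s and contact force between the fingers and pack below 0.05 N) or (linear speed of rack above 0.5 m/s and contact force between the fingers and rack below 0.05 N) or (linear speed of pot above 0.5 m/s and contact force between the fingers and pot below 0.05 N)).
It fails at once if a bystander is shifted by more than 20 mm or tipped over (distance of any of timer, dishes, slidebox, reagent, marker from where it was at the start of the episode above 0.02 m or angle between any of timer, dishes, slidebox, reagent, marker's own z axis and vertical above 0.5 rad).
It also fails if it takes over 72 s, if anything falls off the work surface, if the arm or the gripper's body presses on something with over 40 N, if the wrist force passes 120 N, or if a joint passes its speed limit or range.

ROBOT

A 6-joint arm with a two-finger parallel gripper is mounted at the origin on the work surface. World frame = base frame: x ahead of the robot, y to its left, z up, the work surface at z = 0. Lengths are in m, angles in rad, forces in N, time in s.
With the tool pointing down it reaches from about 0.25 to 0.8 m from the base axis. Payload 8.5 kg.
Tool frame: the origin (TCP) lies at the very end of the fingers, on their centre line; the grasp point (between the pads) lies arm.hold_point_z behind it (arm.hold_point_z is the distance from the TCP to the grasp point, in m); z points along the fingers, y is the line along which they close (so a half turn about z gives the same grasp; the last joint's range is limited). The gripper opens to 85 mm and grips with 20 to 120 N. Pads are 22 mm wide; open, the fingers measure 114 mm over their backs; the gripper's body (76 mm by 85 mm) begins 54 mm behind the grasp point. The pads swing forward as they close: fully open they stand 13 mm farther back than shut.
Start: joints at [-1.31, 0.238, -0.013, 1.319, 0, 1.571], TCP at [0.135, -0.507, 0.231] pointing down, gripper open.
Joint ranges: [-2.66, 2.66], [-1.03, 1.9], [-1.14, 1.46], [-1.82, 2.27], [-1.45, 1.34], [-3.14, 3.14]. Speed limits (rad/s): [2.22, 2.22, 2.79, 3.14, 3.14, 3.14].

INTERFACE

Orientations are given as a unit quaternion [x, y, z, w].
In Python, from rig import arm, eyes gives the robot as it stands. The module is installed in compiled form; this text tells all that it offers.
- The arm moves only by the shell command python3 -m handwheel 'ROWS'. ROWS is JSON, a list of rows, each a list of 3 entries, a list of its own where there are three numbers: the finger opening in mm, from 0 to 85.4, then the shift along the tool's x, y, z in mm, then the turn, a rotation vector about the tool's x, y, z in rad. A call has 1 to 20 rows; each row is the pose to reach, as a shift and turn from the pose commanded when the call began, along the tool's axes at that moment; what a row does not reach only later rows make up. A row lasts 1/10 s, in which the tool goes at most 50 mm and 8.59 degrees, less where a joint would pass 70% of its speed; a pose out of reach is approached as far as the arm can. A call with a gripper value outside its range is refused whole. The fingers move at their own pace and stop on an object; the grip force is fixed at half the most. Time passes only in rows, so rows that repeat a pose let the fingers close. It gives the time, the measured TCP pose, the force, the opening and the grip force at its end, in the units of the state.
- arm.observe(): the state, without advancing time (a new reading comes with each control period).
- eyes.capture(name): name is "scene" or "side" or "wrist"; returns a dict with "image" (420x560x3 uint8, blue, green, red), "range_z" (420x560 float32, m along the optical axis (not along the pixel's ray), 0 where there is no reading), "mtx" (3x3 intrinsics, pixels), "world_to_cam" (4x4, takes a point from world to camera coordinates). Camera axes: x right, y down, z forward; pixel columns grow to the right and rows downward; lengths in m; the calibration is good to about 2 mm. A picture is of the moment at which its call begins.
- arm.sign_off(): hands the job in; it is judged then, once.
Trained networks look in the newest picture that a camera, given by its name, has taken for a name from the list of things; names that differ only in an ending like _2 or _b are one class to them, and where a whole thing is asked for, a point or a joint stands for the part that bears it (a point fixed in the world has none). Each returns a list of dicts, best first, with "confidence" (0 to 1); they miss things now and then, are a little off and sometimes report something else, mostly with a low value. They report only what shows in the picture. A call takes as long as a camera call. They do not tell look-alikes from the thing itself.
- eyes.search_frame(target, camera): "location" ([x, y, z] in m, in world coordinates, good to about 4 mm: the middle of the surface that is visible of it).
The state is a dict: "t": time; "q": joint angles; "qd": joint speeds; "tau": joint torques, N m; "ee_pos": TCP position; "ee_rot": TCP orientation; "wrist_force": force on the tool from outside, world axes, zero at the start; "moment": the same for the moment, N m; "opening": opening from 0.0 (shut) to 1.0 (fully open); "grip_force": force on a finger pad.
Only numpy, scipy, OpenCV 4.12 (cv2) and the standard library are available. Lean on these libraries where they do the work, as an engineer would, in place of code of your own. Each camera call takes 0.05 s, during which the arm holds its last target. There are 200 camera calls.

## Working session

There is one attempt and no reset: what is moved stays moved. The work goes in short steps, Python scripts to look and compute and a shell command to move; the robot and the scene stay as the last step left them, time stands still between calls to the robot, and variables do not carry over. Pictures are saved under pics/ and viewed, at most 10 in all, crops included, and the job is handed in when it is done.

```bash
mkdir -p pics; cat > h.py <<'E'
import numpy as np,cv2
from rig import arm,eyes
from scipy.spatial.transform import Rotation as R
def cloud(c):
    K=c['mtx'];z=c['range_z'];v,u=np.mgrid[:z.shape[0],:z.shape[1]]
    p=np.stack([(u-K[0,2])*z/K[0,0],(v-K[1,2])*z/K[1,1],z],-1)
    T=np.linalg.inv(c['world_to_cam']);w=p@T[:3,:3].T+T[:3,3];w[z<=0]=np.nan
    return w
def px(c,p):
    q=c['world_to_cam'][:3,:3]@np.array(p)+c['world_to_cam'][:3,3];q=c['mtx']@q
    return (q[:2]/q[2]).round().astype(int).tolist()
E
python3 - <<'E'
from h import *
o=arm.observe();print({k:np.round(o[k],3).tolist() for k in('t','ee_pos','ee_rot','opening','wrist_force')},arm.hold_point_z)
for n in('scene','side'):
    c=eyes.capture(n);cv2.imwrite(f'pics/{n}0.png',c['image']);np.savez(f'{n}0.npz',**c)
    print(n,np.round(np.linalg.inv(c['world_to_cam'])[:3,3],2))
    for t in('box','lid','pack','rack','pot','timer','dishes','slidebox','reagent','marker'):
        print(t,[(np.round(d['location'],3).tolist(),round(d['confidence'],2),px(c,d['location'])) for d in eyes.search_frame(t,n)])
E
```

```text
{'t': 0.0, 'ee_pos': [0.135, -0.507, 0.231], 'ee_rot': [0.992, 0.13, -0.0, -0.001], 'opening': 0.998, 'wrist_force': [0.518, -1.039, 0.065]} 0.0187
scene [ 1.57 -0.01  0.97]
box [([0.544, 0.243, 0.084], 0.73, [410, 222])]
lid [([0.588, 0.306, 0.24], 0.64, [452, 182])]
pack [([0.453, -0.113, 0.022], 0.82, [268, 213])]
rack [([0.468, -0.3, 0.025], 0.97, [198, 214]), ([0.455, -0.111, 0.025], 0.44, [269, 213])]
pot [([0.606, -0.195, 0.053], 0.89, [230, 243]), ([0.619, -0.019, 0.038], 0.69, [302, 253]), ([0.633, -0.099, 0.054], 0.65, [268, 252])]
timer [([0.614, -0.316, 0.024], 0.86, [182, 252])]
dishes [([0.763, 0.011, 0.031], 0.64, [313, 301])]
slidebox [([0.748, -0.224, 0.032], 0.87, [210, 292]), ([0.635, -0.1, 0.054], 0.34, [268, 252]), ([0.468, -0.3, 0.027], 0.15, [198, 213])]
reagent [([0.58, -0.505, 0.056], 0.57, [108, 231]), ([0.636, -0.099, 0.054], 0.48, [268, 252])]
marker [([0.35, -0.201, 0.012], 0.7, [240, 192])]
side [0.43 0.83 0.74]
box [([0.526, 0.324, 0.216], 0.72, [258, 301])]
lid [([0.528, 0.329, 0.246], 0.81, [255, 289]), ([0.522, 0.324, 0.214], 0.37, [261, 303])]
pack [([0.441, -0.106, 0.019], 0.61, [323, 235]), ([0.604, -0.313, 0.017], 0.17, [269, 186])]
rack [([0.453, -0.27, 0.028], 0.55, [322, 195])]
pot [([0.588, -0.184, 0.047], 0.97, [267, 203]), ([0.618, -0.088, 0.05], 0.64, [250, 223]), ([0.529, 0.325, 0.218], 0.28, [256, 301])]
timer [([0.605, -0.317, 0.014], 0.58, [269, 186])]
dishes []
slidebox [([0.745, -0.206, 0.035], 0.79, [210, 198])]
reagent [([0.564, -0.495, 0.053], 0.87, [290, 146]), ([0.529, 0.328, 0.218], 0.74, [255, 302])]
marker [([0.347, -0.187, 0.015], 0.44, [361, 220])]
```

View pics/scene0.png

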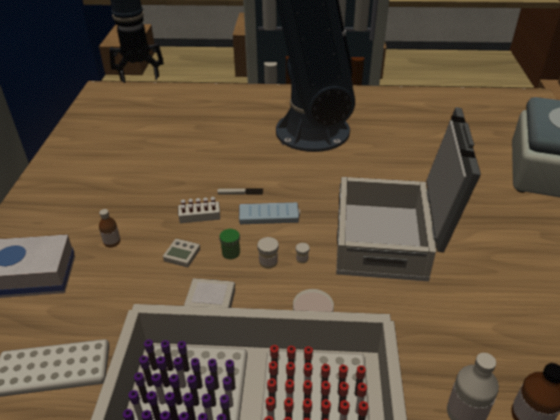

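View pics/side0.png

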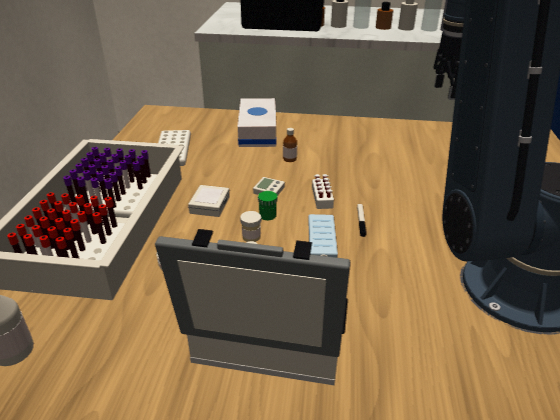

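The scene shows three things that could be taken for the pot: green at (230,243), a large white one at (268,252) and a small white one at (302,253). By the description the pot is the large white one. The pack is at (268,213), the rack at (198,210), and the box at (385,225) with its lid on the right (+y). Next I measure the geometry and check one crop.

```bash
python3 - <<'E'
from h import *
im=cv2.imread('pics/scene0.png')[165:275,170:330]
cv2.imwrite('pics/crop1.png',cv2.resize(im,None,fx=5,fy=5,interpolation=cv2.INTER_CUBIC))
for n in('scene','side'):
    c=dict(np.load(n+'0.npz'));w=cloud(c)
    def fit(name,xy,r,z0,z1):
        m=(np.hypot(w[...,0]-xy[0],w[...,1]-xy[1])<r)&(w[...,2]>z0)&(w[...,2]<z1)
        p=w[m]
        if len(p)<8: print(n,name,len(p));return
        (cx,cy),(a,b),t=cv2.minAreaRect((p[:,:2]*1000).astype(np.float32))
        print(n,name,len(p),'c',round(cx,1),round(cy,1),'size',round(a),round(b),'ang',round(t,1),'zmed',np.median(p[:,2]).round(4), 'max',p[:,2].max().round(3))
    fit('pack',(.453,-.113),.1,.017,.03)
    fit('rack',(.463,-.3),.08,.024,.036)
    fit('racktop',(.463,-.3),.08,.040,.06)
    fit('pot',(.633,-.099),.045,.055,.075)
    fit('potall',(.633,-.099),.045,.015,.075)
    fit('small',(.619,-.019),.035,.02,.075)
    fit('green',(.606,-.195),.045,.055,.075)
    fit('timer',(.614,-.316),.06,.012,.03)
    fit('dishes',(.763,.011),.07,.02,.04)
    fit('rim',(.52,.2),.26,.092,.104)
    fit('floor',(.52,.2),.12,.008,.022)
    fit('lid',(.52,.3),.2,.13,.35)
    m=(np.hypot(w[...,0]-.52,w[...,1]-.3)<.25)&(w[...,2]>.13)&(w[...,2]<.36)
    p=w[m];A=np.linalg.svd(p-p.mean(0),full_matrices=False)[2][2];print('lid n',A.round(3),p.mean(0).round(3),p.max(0).round(3))
E
```

```text
scene pack 1000 c 442.9 -110.9 size 73 162 ang 5.5 zmed 0.0243 max 0.029
scene rack 355 c 452.6 -299.4 size 55 108 ang 9.9 zmed 0.0319 max 0.036
scene racktop 246 c 451.6 -299.9 size 41 92 ang 11.9 zmed 0.0513 max 0.058
scene pot 293 c 615.9 -100.4 size 54 49 ang 4.8 zmed 0.0638 max 0.068
scene potall 496 c 616.0 -100.6 size 54 49 ang 3.6 zmed 0.0608 max 0.068
scene small 177 c 603.3 -17.7 size 32 34 ang 81.7 zmed 0.0411 max 0.046
scene green 273 c 591.2 -196.4 size 52 50 ang 20.2 zmed 0.0638 max 0.069
scene timer 636 c 605.9 -317.8 size 70 74 ang 73.8 zmed 0.0224 max 0.028
scene dishes 760 c 759.2 10.4 size 89 66 ang 88.3 zmed 0.0327 max 0.038
scene rim 2050 c 527.1 188.2 size 239 275 ang 87.6 zmed 0.1002 max 0.104
scene floor 2457 c 478.0 186.1 size 190 153 ang 88.5 zmed 0.0176 max 0.022
scene lid 4223 c 534.4 315.8 size 53 274 ang 86.6 zmed 0.2522 max 0.337
lid n [-0.023 -0.983  0.182] [0.571 0.31  0.246] [0.672 0.349 0.337]
side pack 1053 c 442.6 -111.5 size 65 168 ang 5.5 zmed 0.0217 max 0.026
side rack 220 c 452.4 -298.9 size 45 113 ang 10.7 zmed 0.0296 max 0.036
side racktop 201 c 452.6 -300.7 size 41 99 ang 9.7 zmed 0.0484 max 0.053
side pot 237 c 617.9 -101.1 size 51 49 ang 86.1 zmed 0.0615 max 0.066
side potall 485 c 615.7 -100.4 size 51 50 ang 65.4 zmed 0.0543 max 0.066
side small 19 c 601.4 -28.8 size 11 22 ang 73.8 zmed 0.0407 max 0.045
side green 200 c 589.6 -196.6 size 50 51 ang 1.1 zmed 0.0612 max 0.065
side timer 338 c 604.4 -319.1 size 74 71 ang 74.3 zmed 0.0199 max 0.025
side dishes 12 c 806.2 36.3 size 2 17 ang 34.8 zmed 0.0287 max 0.034
side rim 220 c 530.5 308.6 size 5 266 ang 87.0 zmed 0.1018 max 0.104
side floor 435 c 525.0 291.2 size 5 155 ang 87.1 zmed 0.0149 max 0.022
side lid 16414 c 532.2 325.7 size 37 269 ang 86.8 zmed 0.2541 max 0.334
lid n [ 0.055  0.992 -0.112] [0.528 0.331 0.247] [0.667 0.35  0.334]
```

View pics/crop1.png

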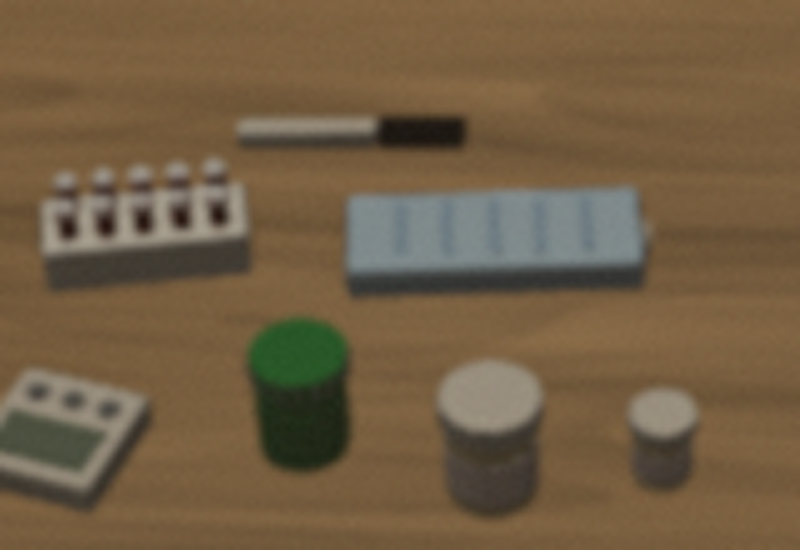

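The crop shows the chosen pot (large white, not green) at crop (490,430), the green one at (300,390) and the small white one at (662,435). So the target is the one at (0.617,-0.100). I'll start with the pack.

```bash
cat >> h.py <<'E'
def plan(*wps):
    o=arm.observe();r=R.from_quat(o['ee_rot'])
    x=r.as_matrix()[:,0];print('now',np.round(o['ee_pos'],4).tolist(),'yaw',np.degrees(np.arctan2(x[1],x[0])).round(1),'t',o['t'],'op',o['opening'],'F',np.round(o['wrist_force'],1).tolist(), 'q',np.round(o['q'],2).tolist())
    for p,yaw in wps:
        t=R.from_euler('zx',[yaw,180],degrees=True) if 0 else R.from_euler('z',yaw,degrees=True)*R.from_euler('x',180,degrees=True)
        print(p,yaw,'->',(r.inv().apply(np.array(p)-o['ee_pos'])*1000).round(1).tolist(),(r.inv()*t).as_rotvec().round(3).tolist())
E
python3 - <<'E'
from h import *
plan(((.443,-.111,.14),95.5),((.443,-.111,.05),95.5))
E
```

```text
now [0.1354, -0.5072, 0.2313] yaw 14.9 t 1.1 op 1.0015689150455016 F [0.9, 0.2, 0.2] q [-1.31, 0.24, -0.01, 1.32, 0.0, 1.57]
(0.443, -0.111, 0.14) 95.5 -> [399.4, -303.5, 91.3] [-0.0, -0.0, -1.406]
(0.443, -0.111, 0.05) 95.5 -> [399.4, -303.5, 181.3] [-0.0, -0.0, -1.406]
```

```bash
python3 -m handwheel '[[85,[400,-303,91],[0,0,-1.406]],[85,[400,-303,91],[0,0,-1.406]],[85,[400,-303,91],[0,0,-1.406]],[85,[400,-303,91],[0,0,-1.406]],[85,[400,-303,91],[0,0,-1.406]],[85,[400,-303,91],[0,0,-1.406]],[85,[400,-303,91],[0,0,-1.406]],[85,[400,-303,91],[0,0,-1.406]],[85,[400,-303,91],[0,0,-1.406]],[85,[400,-303,91],[0,0,-1.406]],[85,[400,-303,91],[0,0,-1.406]],[85,[400,-303,91],[0,0,-1.406]],[85,[400,-303,91],[0,0,-1.406]],[85,[400,-303,91],[0,0,-1.406]]]'
python3 - <<'E'
from h import *
c=eyes.capture('wrist');cv2.imwrite('pics/w1.png',c['image']);w=cloud(c)
m=(w[...,2]>.016)&(w[...,2]<.03)&(np.hypot(w[...,0]-.443,w[...,1]+.111)<.11)
p=w[m];print(len(p),cv2.minAreaRect((p[:,:2]*1000).astype(np.float32)),np.median(p[:,2]))
print(np.linalg.inv(c['world_to_cam'])[:3,3])
plan(((.443,-.111,.03),95.5),((.443,-.111,.000),95.5))
E
```

```text
t: 2.5
ee_pos: [0.443, -0.1125, 0.1406]
ee_rot: [0.673, 0.74, -0.0, 0.0]
wrist_force: [-0.6, -0.6, -0.4]
opening: 0.996
grip_force: 0.0
13859 ((406.8065490722656, -116.4751968383789), (137.41522216796875, 163.35618591308594), 5.373842239379883) 0.02165974382636071
[ 0.43602909 -0.04449047  0.28292323]
now [0.4431, -0.1125, 0.1406] yaw 95.4 t 2.55 op 0.9976979408953593 F [-0.4, 0.2, -0.2] q [-0.25, 0.17, -0.34, 1.06, -0.0, 1.23]
(0.443, -0.111, 0.03) 95.5 -> [1.6, 0.0, 110.6] [0.0, 0.0, -0.002]
(0.443, -0.111, 0.0) 95.5 -> [1.6, 0.0, 140.6] [0.0, 0.0, -0.002]
```

View pics/w1.png

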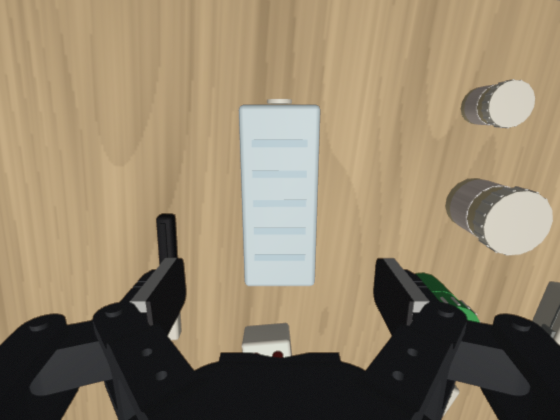

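The wrist view shows the pack centred between the fingers at column 280. The marker at (167,240) is about 95 mm to the side, clear of the fingers. Descending.

```bash
python3 -m handwheel '[[85,[2,0,40],[0,0,0]],[85,[2,0,80],[0,0,0]],[85,[2,0,115],[0,0,0]],[85,[2,0,130],[0,0,0]],[85,[2,0,140],[0,0,0]],[85,[2,0,140],[0,0,0]],[50,[2,0,140],[0,0,0]],[50,[2,0,140],[0,0,0]],[50,[2,0,140],[0,0,0]],[50,[2,0,140],[0,0,0]],[50,[2,0,140],[0,0,0]]]'
python3 -m handwheel '[[50,[0,0,-10],[0,0,0]],[50,[0,0,-40],[0,0,0]],[50,[0,0,-90],[0,0,0]],[50,[0,0,-140],[0,0,0]],[50,[0,0,-180],[0,0,0]],[50,[0,0,-180],[0,0,0]]]'
python3 - <<'E'
from h import *
c=eyes.capture('scene');cv2.imwrite('pics/s2.png',c['image']);w=cloud(c)
# box: rim + inside edges
m=(np.hypot(w[...,0]-.53,w[...,1]-.19)<.22)&(w[...,2]>.095)&(w[...,2]<.106)
a=np.radians(87);bx=np.array([np.cos(a),np.sin(a)]);by=np.array([-bx[1],bx[0]])
q=(w[m][:,:2]);u=q@bx;v=q@by
print('rim u hist',[(round(x,3),n) for x,n in zip(np.arange(.05,.36,.01),np.histogram(u,np.arange(.05,.37,.01))[0])])
print('rim v hist',[(round(x,3),n) for x,n in zip(np.arange(-.7,-.36,.01),np.histogram(v,np.arange(-.7,-.35,.01))[0])])
c0=dict(np.load('scene0.npz'));w0=cloud(c0)
m=(np.hypot(w0[...,0]-.53,w0[...,1]-.19)<.15)&(w0[...,2]>.01)&(w0[...,2]<.022);q=w0[m][:,:2]
for z in (q@bx,q@by): print('floor',np.percentile(z,[.5,2,50,98,99.5]).round(4))
plan(((.53,.17,.22),177))
E
```

```text
t: 3.65
ee_pos: [0.4442, -0.1098, 0.0017]
ee_rot: [0.672, 0.74, 0.0, 0.001]
wrist_force: [-2.1, -1.4, 6.1]
opening: 0.745
grip_force: 66.3
t: 4.25
ee_pos: [0.4463, -0.1099, 0.1866]
ee_rot: [0.672, 0.74, 0.003, 0.004]
wrist_force: [1.1, -0.3, -3.4]
opening: 0.748
grip_force: 67.5
rim u hist [(np.float64(0.05), np.int64(0)), (np.float64(0.06), np.int64(0)), (np.float64(0.07), np.int64(0)), (np.float64(0.08), np.int64(0)), (np.float64(0.09), np.int64(53)), (np.float64(0.1), np.int64(283)), (np.float64(0.11), np.int64(151)), (np.float64(0.12), np.int64(47)), (np.float64(0.13), np.int64(52)), (np.float64(0.14), np.int64(47)), (np.float64(0.15), np.int64(50)), (np.float64(0.16), np.int64(45)), (np.float64(0.17), np.int64(51)), (np.float64(0.18), np.int64(52)), (np.float64(0.19), np.int64(46)), (np.float64(0.2), np.int64(48)), (np.float64(0.21), np.int64(44)), (np.float64(0.22), np.int64(46)), (np.float64(0.23), np.int64(48)), (np.float64(0.24), np.int64(53)), (np.float64(0.25), np.int64(57)), (np.float64(0.26), np.int64(48)), (np.float64(0.27), np.int64(47)), (np.float64(0.28), np.int64(53
[... 1025 characters left out ...]
t64(-0.48), np.int64(35)), (np.float64(-0.47), np.int64(37)), (np.float64(-0.46), np.int64(35)), (np.float64(-0.45), np.int64(35)), (np.float64(-0.44), np.int64(33)), (np.float64(-0.43), np.int64(29)), (np.float64(-0.42), np.int64(31)), (np.float64(-0.41), np.int64(41)), (np.float64(-0.4), np.int64(259)), (np.float64(-0.39), np.int64(132)), (np.float64(-0.38), np.int64(10)), (np.float64(-0.37), np.int64(0))]
floor [0.1192 0.1225 0.2141 0.3017 0.3047]
floor [-0.6491 -0.6472 -0.4776 -0.3954 -0.3926]
now [0.4451, -0.1096, 0.1836] yaw 95.5 t 4.3 op 0.7442553028117012 F [0.1, -0.1, -2.6] q [-0.24, 0.14, -0.26, 1.16, 0.0, 1.23]
(0.53, 0.17, 0.22) 177 -> [270.1, 111.5, -36.2] [0.004, 0.006, -1.422]
```

```bash
python3 - <<'E'
from h import *
plan(((.53,.152,.20),177))
E
```

```text
now [0.4451, -0.1096, 0.1836] yaw 95.5 t 4.3 op 0.7442553028117012 F [0.1, -0.1, -2.6] q [-0.24, 0.14, -0.26, 1.16, 0.0, 1.23]
(0.53, 0.152, 0.2) 177 -> [252.3, 109.7, -16.2] [0.004, 0.006, -1.422]
```

```bash
python3 -m handwheel '[[50,[25,11,-15],[0,0,-0.142]],[50,[50,22,-15],[0,0,-0.284]],[50,[75,33,-15],[0,0,-0.426]],[50,[100,44,-15],[0,0,-0.568]],[50,[126,55,-15],[0,0,-0.71]],[50,[151,66,-15],[0,0,-0.852]],[50,[176,77,-15],[0,0,-0.994]],[50,[201,88,-15],[0,0,-1.136]],[50,[227,99,-15],[0,0,-1.28]],[50,[252,110,-15],[0,0,-1.422]],[50,[252,110,-15],[0,0,-1.422]],[50,[252,110,-15],[0,0,-1.422]],[50,[252,110,-15],[0,0,-1.422]]]'
python3 - <<'E'
from h import *
c=eyes.capture('wrist');w=cloud(c);cv2.imwrite('pics/w2.png',c['image'])
a=np.radians(87);bx=np.array([np.cos(a),np.sin(a)]);by=np.array([-bx[1],bx[0]])
m=(np.hypot(w[...,0]-.53,w[...,1]-.19)<.22)&(w[...,2]>.094)&(w[...,2]<.104);q=w[m][:,:2]
print(len(q),np.percentile(q@bx,[1,5,50,95,99]).round(3),np.percentile(q@by,[1,5,50,95,99]).round(3),cv2.minAreaRect((q*1000).astype(np.float32)))
plan(((.53,.152,.12),177),((.53,.152,.018),177))
E
```

```text
t: 5.6
ee_pos: [0.5281, 0.1514, 0.1946]
ee_rot: [0.027, 1.0, -0.0, -0.001]
wrist_force: [-0.2, -0.5, -2.2]
opening: 0.745
grip_force: 67.5
20563 [0.098 0.1   0.238 0.316 0.318] [-0.635 -0.583 -0.421 -0.384 -0.383] ((523.5103149414062, 180.49734497070312), (225.43698120117188, 267.0094909667969), 87.01985168457031)
now [0.5282, 0.1512, 0.1949] yaw 176.9 t 5.65 op 0.7423878244708995 F [-0.3, -0.5, -2.5] q [0.28, 0.3, -0.03, 1.25, -0.0, 0.33]
(0.53, 0.152, 0.12) 177 -> [-1.8, 0.9, 74.9] [-0.0, -0.001, -0.002]
(0.53, 0.152, 0.018) 177 -> [-1.9, 1.0, 176.9] [-0.0, -0.001, -0.002]
```

View pics/w2.png

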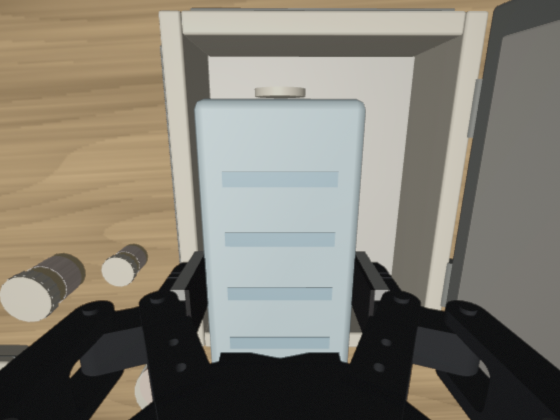

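The pack hangs level over the box opening, with the fingers inside the rim and the lid to the right. Lowering.

```bash
python3 -m handwheel '[[50,[0,2,40],[0,0,0]],[50,[0,2,80],[0,0,0]],[50,[0,2,115],[0,0,0]],[50,[0,2,140],[0,0,0]],[50,[0,2,155],[0,0,0]],[50,[0,2,165],[0,0,0]],[50,[0,2,171],[0,0,0]],[50,[0,2,174],[0,0,0]],[50,[0,2,176],[0,0,0]],[50,[0,2,176],[0,0,0]]]'
```

```text
t: 6.65
ee_pos: [0.5293, 0.1541, 0.0198]
ee_rot: [0.026, 1.0, 0.0, 0.0]
wrist_force: [0.2, -0.5, -1.8]
opening: 0.744
grip_force: 67.5
```

```bash
python3 -m handwheel '[[50,[0,0,2],[0,0,0]],[50,[0,0,4],[0,0,0]],[50,[0,0,4],[0,0,0]]]'
```

```text
t: 6.95
ee_pos: [0.5294, 0.1542, 0.0167]
ee_rot: [0.026, 1.0, 0.0, 0.001]
wrist_force: [-3.3, -1.8, 11.7]
opening: 0.744
grip_force: 69.1
```

Contact is made. I release narrowly and rise.

```bash
python3 -m handwheel '[[72,[0,0,0],[0,0,0]],[72,[0,0,0],[0,0,0]],[72,[0,0,0],[0,0,0]],[72,[0,0,-20],[0,0,0]],[72,[0,0,-60],[0,0,0]],[72,[0,0,-100],[0,0,0]],[72,[0,0,-150],[0,0,0]],[85,[0,0,-200],[0,0,0]],[85,[0,0,-210],[0,0,0]]]'
python3 - <<'E'
from h import *
c=eyes.capture('wrist');w=cloud(c);cv2.imwrite('pics/w3.png',c['image'])
m=(np.hypot(w[...,0]-.53,w[...,1]-.155)<.1)&(w[...,2]>.031)&(w[...,2]<.044)
p=w[m];m2=np.abs(p[:,2]-np.median(p[:,2]))<.004;p=p[m2]
print(len(p),np.median(p[:,2]),cv2.minAreaRect((p[:,:2]*1000).astype(np.float32)))
plan(((.452,-.30,.16),100.5))
E
```

```text
t: 7.85
ee_pos: [0.5311, 0.1547, 0.2311]
ee_rot: [0.026, 1.0, 0.001, 0.004]
wrist_force: [0.2, -0.1, -0.4]
opening: 0.992
grip_force: 0.0
8862 0.03672509434174234 ((529.7347412109375, 134.60305786132812), (102.21029663085938, 162.20652770996094), 86.88279724121094)
now [0.5309, 0.1546, 0.23] yaw 177.0 t 7.9 op 0.9957758277059119 F [0.6, 0.7, 0.5] q [0.28, 0.28, 0.04, 1.32, 0.0, 0.34]
(0.452, -0.3, 0.16) 100.5 -> [55.3, -458.4, 68.4] [0.007, 0.004, 1.335]
```

The pack is flat at z=0.037, as it should be. Next the rack.

```bash
python3 -m handwheel '[[85,[5,-45,0],[0,0,0.13]],[85,[11,-92,0],[0,0,0.27]],[85,[17,-138,5],[0,0,0.4]],[85,[22,-184,14],[0,0,0.54]],[85,[28,-230,23],[0,0,0.67]],[85,[34,-276,32],[0,0,0.8]],[85,[39,-322,41],[0,0,0.94]],[85,[45,-368,50],[0,0,1.07]],[85,[50,-414,60],[0,0,1.2]],[85,[55,-458,68],[0,0,1.335]],[85,[55,-458,68],[0,0,1.335]],[85,[55,-458,68],[0,0,1.335]],[85,[55,-458,68],[0,0,1.335]],[85,[55,-458,68],[0,0,1.335]]]'
python3 - <<'E'
from h import *
c=eyes.capture('wrist');w=cloud(c);cv2.imwrite('pics/w4.png',c['image'])
m=(np.hypot(w[...,0]-.452,w[...,1]+.30)<.075)&(w[...,2]>.026)&(w[...,2]<.034)
p=w[m];print(len(p),np.median(p[:,2]),cv2.minAreaRect((p[:,:2]*1000).astype(np.float32)))
plan(((.452,-.30,.16),100.5))
E
```

```text
t: 9.3
ee_pos: [0.4501, -0.2992, 0.1572]
ee_rot: [0.639, 0.769, 0.0, -0.0]
wrist_force: [0.8, 0.2, -0.0]
opening: 0.995
grip_force: 0.0
3669 0.02959119476091232 ((452.2223205566406, -302.78643798828125), (46.03718566894531, 108.98738098144531), 10.907140731811523)
now [0.4502, -0.2993, 0.1574] yaw 100.6 t 9.35 op 0.9947778235111995 F [-0.2, 0.6, 0.1] q [-0.59, 0.3, -0.12, 1.15, 0.0, 0.8]
(0.452, -0.3, 0.16) 100.5 -> [-1.1, 1.6, -2.6] [0.0, -0.0, 0.002]
```

View pics/w4.png

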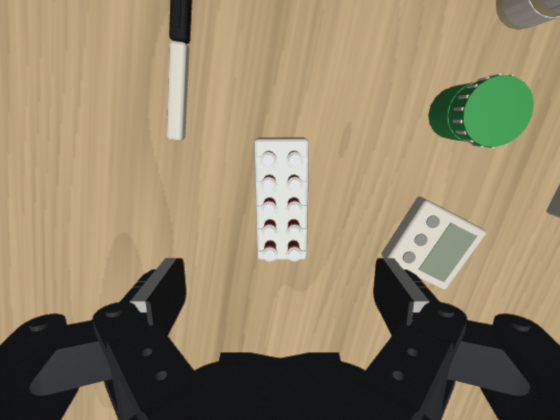

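The rack is centred at column 281 between the open fingers, and the timer at (435,240) is clear. Grasping the rack.

```bash
python3 -m handwheel '[[85,[-4,1.5,40],[0,0,-0.005]],[85,[-4,1.5,80],[0,0,-0.005]],[85,[-4,1.5,115],[0,0,-0.005]],[85,[-4,1.5,138],[0,0,-0.005]],[85,[-4,1.5,152],[0,0,-0.005]],[85,[-4,1.5,152],[0,0,-0.005]],[30,[-4,1.5,152],[0,0,-0.005]],[30,[-4,1.5,152],[0,0,-0.005]],[30,[-4,1.5,152],[0,0,-0.005]],[30,[-4,1.5,152],[0,0,-0.005]],[30,[-4,1.5,152],[0,0,-0.005]],[30,[-4,1.5,152],[0,0,-0.005]]]'
python3 -m handwheel '[[30,[0,0,-8],[0,0,0]],[30,[0,0,-30],[0,0,0]],[30,[0,0,-70],[0,0,0]],[30,[0,0,-110],[0,0,0]],[30,[0,0,-150],[0,0,0]],[30,[0,0,-190],[0,0,0]],[30,[0,0,-200],[0,0,0]],[30,[0,0,-200],[0,0,0]]]'
python3 - <<'E'
from h import *
plan(((.530,.1545,.21),177))
E
```

```text
t: 10.55
ee_pos: [0.4529, -0.3044, 0.0067]
ee_rot: [0.638, 0.77, 0.0, 0.001]
wrist_force: [0.1, 1.7, 5.7]
opening: 0.523
grip_force: 62.0
t: 11.35
ee_pos: [0.4528, -0.3046, 0.2076]
ee_rot: [0.638, 0.77, 0.0, 0.002]
wrist_force: [-0.4, 0.1, -1.7]
opening: 0.521
grip_force: 61.7
now [0.4528, -0.3046, 0.2076] yaw 100.8 t 11.35 op 0.5214835249520559 F [-0.4, 0.1, -1.7] q [-0.59, 0.28, -0.02, 1.27, 0.0, 0.79]
(0.53, 0.1545, 0.21) 177 -> [436.6, 161.6, -3.2] [0.001, 0.004, -1.331]
```

```bash
python3 -m handwheel '[[30,[20,7,-3],[0,0,-0.06]],[30,[60,22,-3],[0,0,-0.18]],[30,[100,37,-3],[0,0,-0.3]],[30,[140,52,-3],[0,0,-0.43]],[30,[180,67,-3],[0,0,-0.55]],[30,[220,82,-3],[0,0,-0.67]],[30,[260,96,-3],[0,0,-0.79]],[30,[300,111,-3],[0,0,-0.91]],[30,[340,126,-3],[0,0,-1.04]],[30,[380,141,-3],[0,0,-1.16]],[30,[415,154,-3],[0,0,-1.27]],[30,[437,162,-3],[0,0,-1.331]],[30,[437,162,-3],[0,0,-1.331]],[30,[437,162,-3],[0,0,-1.331]],[30,[437,162,-3],[0,0,-1.331]]]'
python3 - <<'E'
from h import *
c=eyes.capture('wrist');w=cloud(c);cv2.imwrite('pics/w5.png',c['image'])
m=(np.hypot(w[...,0]-.53,w[...,1]-.155)<.075)&(w[...,2]>.215)&(w[...,2]<.245)
p=w[m];print(len(p),np.median(p[:,2]),cv2.minAreaRect((p[:,:2]*1000).astype(np.float32)))
plan(((.530,.1545,.06),177),((.530,.1545,.044),177))
E
```

```text
t: 12.85
ee_pos: [0.5289, 0.1546, 0.2074]
ee_rot: [0.027, 1.0, -0.0, -0.001]
wrist_force: [-0.1, -0.5, -0.9]
opening: 0.524
grip_force: 61.6
16231 0.23064818796108877 ((516.2078247070312, 155.99871826171875), (69.83924102783203, 95.49531555175781), 70.94853973388672)
now [0.5291, 0.1545, 0.2077] yaw 176.9 t 12.9 op 0.5246629758764823 F [0.4, -0.2, -1.0] q [0.28, 0.29, 0.0, 1.28, -0.0, 0.34]
(0.53, 0.1545, 0.06) 177 -> [-1.1, 0.1, 147.7] [-0.001, -0.001, -0.001]
(0.53, 0.1545, 0.044) 177 -> [-1.1, 0.1, 163.7] [-0.001, -0.001, -0.001]
```

View pics/w5.png

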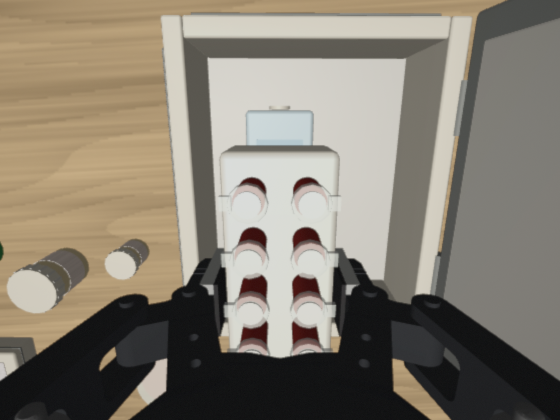

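The rack is held level with its axis in line with the pack (both at column 280). Lowering.

```bash
python3 -m handwheel '[[30,[-1,0,40],[0,0,0]],[30,[-1,0,80],[0,0,0]],[30,[-1,0,115],[0,0,0]],[30,[-1,0,140],[0,0,0]],[30,[-1,0,153],[0,0,0]],[30,[-1,0,159],[0,0,0]],[30,[-1,0,162],[0,0,0]],[30,[-1,0,162],[0,0,0]]]'
python3 -m handwheel '[[30,[0,0,1.5],[0,0,0]],[30,[0,0,1.5],[0,0,0]]]'
```

```text
t: 13.7
ee_pos: [0.5308, 0.1551, 0.0467]
ee_rot: [0.026, 1.0, 0.0, 0.0]
wrist_force: [-1.6, -0.5, -1.1]
opening: 0.521
grip_force: 61.7
t: 13.9
ee_pos: [0.531, 0.1556, 0.0454]
ee_rot: [0.026, 1.0, 0.0, 0.001]
wrist_force: [0.0, -0.4, -1.1]
opening: 0.526
grip_force: 61.7
```

```bash
python3 -m handwheel '[[30,[0,0,1.5],[0,0,0]],[30,[0,0,2],[0,0,0]],[30,[0,0,2],[0,0,0]]]'
```

```text
t: 14.2
ee_pos: [0.5309, 0.1556, 0.0437]
ee_rot: [0.026, 1.0, 0.0, 0.001]
wrist_force: [-1.6, -0.1, 6.5]
opening: 0.528
grip_force: 62.4
```

```bash
python3 -m handwheel '[[60,[0,0,0],[0,0,0]],[60,[0,0,0],[0,0,0]],[60,[0,0,0],[0,0,0]],[60,[0,0,-15],[0,0,0]],[60,[0,0,-50],[0,0,0]],[60,[0,0,-95],[0,0,0]],[85,[0,0,-140],[0,0,0]],[85,[0,0,-180],[0,0,0]],[85,[0,0,-180],[0,0,0]]]'
python3 - <<'E'
from h import *
c=eyes.capture('wrist');w=cloud(c);cv2.imwrite('pics/w6.png',c['image'])
d=np.hypot(w[...,0]-.53,w[...,1]-.155)
for z0,z1,r in((.061,.070,.07),(.032,.041,.1)):
    p=w[(d<r)&(w[...,2]>z0)&(w[...,2]<z1)];print(len(p),np.median(p[:,2]),p[:,:2].min(0),p[:,:2].max(0),cv2.minAreaRect((p[:,:2]*1000).astype(np.float32)))
plan(((.6165,-.1005,.19),87))
E
```

```text
t: 15.1
ee_pos: [0.5329, 0.1562, 0.2285]
ee_rot: [0.026, 1.0, 0.001, 0.004]
wrist_force: [-0.6, 0.4, 1.0]
opening: 0.997
grip_force: 0.0
3136 0.06660499593598707 [0.47287412 0.12925041] [0.58420471 0.17962175] ((528.5003051757812, 154.7072296142578), (46.11075210571289, 109.64252471923828), 87.20343780517578)
3894 0.03650453468565032 [0.44932801 0.08019156] [0.61338649 0.18941862] ((529.923583984375, 134.65847778320312), (102.18340301513672, 162.7859344482422), 86.85169982910156)
now [0.532, 0.1559, 0.2256] yaw 177.0 t 15.15 op 0.9954338847254365 F [0.9, 1.0, -0.5] q [0.29, 0.29, 0.04, 1.32, 0.0, 0.34]
(0.6165, -0.1005, 0.19) 87 -> [-97.5, -251.8, 35.6] [0.005, 0.002, 1.571]
```

The rack stands on the pack, well centred: block top 0.0666, centre offset under 3 mm. For the pot I use yaw -93° so the wrist camera stays away from the lid.

```bash
python3 -m handwheel '[[85,[-5,-15,0],[0,0,-0.12]],[85,[-17,-45,0],[0,0,-0.26]],[85,[-32,-85,0],[0,0,-0.4]],[85,[-47,-125,0],[0,0,-0.54]],[85,[-62,-165,10],[0,0,-0.68]],[85,[-78,-205,20],[0,0,-0.82]],[85,[-93,-240,35],[0,0,-0.96]],[85,[-98,-252,35],[0,0,-1.1]],[85,[-98,-252,35],[0,0,-1.24]],[85,[-98,-252,35],[0,0,-1.38]],[85,[-98,-252,35],[0,0,-1.52]],[85,[-98,-252,35],[0,0,-1.571]],[85,[-98,-252,35],[0,0,-1.571]],[85,[-98,-252,35],[0,0,-1.571]]]'
python3 - <<'E'
from h import *
c=eyes.capture('wrist');w=cloud(c);cv2.imwrite('pics/w7.png',c['image'])
p=w[(np.hypot(w[...,0]-.6165,w[...,1]+.1005)<.05)&(w[...,2]>.055)&(w[...,2]<.068)]
print(len(p),np.median(p[:,2]),cv2.minEnclosingCircle((p[:,:2]*1000).astype(np.float32)))
plan(((.6165,-.1005,.09),-93),((.6165,-.1005,.014),-93))
E
```

```text
t: 16.55
ee_pos: [0.6149, -0.1012, 0.1868]
ee_rot: [-0.688, 0.726, 0.001, -0.0]
wrist_force: [-0.6, -0.2, -0.5]
opening: 0.995
grip_force: 0.0
2572 0.06164416709632273 ((617.052490234375, -103.7131576538086), 26.165464401245117)
now [0.615, -0.1012, 0.187] yaw -93.1 t 16.6 op 0.9957177745936932 F [0.7, -0.6, -0.1] q [-0.16, 0.42, 0.15, 1.3, 0.0, -1.68]
(0.6165, -0.1005, 0.09) -93 -> [-0.7, -1.6, 97.0] [0.001, 0.0, -0.001]
(0.6165, -0.1005, 0.014) -93 -> [-0.7, -1.6, 173.0] [0.001, 0.0, -0.001]
```

View pics/w7.png

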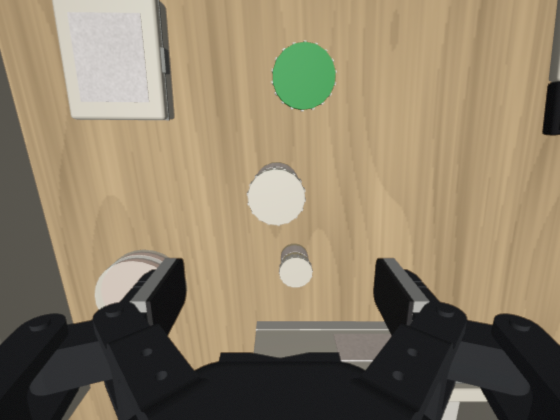

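The pot is at (276,197), between the fingers; the small one at (296,268) and the green one at (303,75) are clear of the finger paths. Grasping.

```bash
python3 -m handwheel '[[85,[1.5,-2,40],[0,0,0]],[85,[1.5,-2,80],[0,0,0]],[85,[1.5,-2,120],[0,0,0]],[85,[1.5,-2,155],[0,0,0]],[85,[1.5,-2,173],[0,0,0]],[85,[1.5,-2,173],[0,0,0]],[60,[1.5,-2,173],[0,0,0]],[52,[1.5,-2,173],[0,0,0]],[30,[1.5,-2,173],[0,0,0]],[30,[1.5,-2,173],[0,0,0]],[30,[1.5,-2,173],[0,0,0]],[30,[1.5,-2,173],[0,0,0]],[30,[1.5,-2,173],[0,0,0]]]'
python3 -m handwheel '[[30,[0,0,-8],[0,0,0]],[30,[0,0,-30],[0,0,0]],[30,[0,0,-70],[0,0,0]],[30,[0,0,-110],[0,0,0]],[30,[0,0,-150],[0,0,0]],[30,[0,0,-190],[0,0,0]],[30,[0,0,-200],[0,0,0]],[30,[0,0,-200],[0,0,0]]]'
python3 - <<'E'
from h import *
plan(((.531,.228,.21),-93))
E
```

```text
t: 17.9
ee_pos: [0.6184, -0.103, 0.0167]
ee_rot: [-0.689, 0.725, -0.001, 0.001]
wrist_force: [-1.1, -0.4, 6.7]
opening: 0.563
grip_force: 60.9
t: 18.7
ee_pos: [0.6182, -0.1031, 0.2173]
ee_rot: [-0.689, 0.725, -0.002, 0.001]
wrist_force: [0.9, 0.9, -0.6]
opening: 0.565
grip_force: 62.0
now [0.6182, -0.1031, 0.2173] yaw -93.0 t 18.7 op 0.5646613236149508 F [0.9, 0.9, -0.6] q [-0.17, 0.42, 0.21, 1.36, 0.0, -1.68]
(0.531, 0.228, 0.21) -93 -> [-326.1, 104.2, 6.7] [-0.004, -0.0, 0.001]
```

```bash
python3 -m handwheel '[[30,[-15,5,0],[0,0,0]],[30,[-50,16,0],[0,0,0]],[30,[-90,29,0],[0,0,0]],[30,[-130,42,0],[0,0,0]],[30,[-170,54,0],[0,0,0]],[30,[-210,67,0],[0,0,0]],[30,[-250,80,0],[0,0,0]],[30,[-290,93,0],[0,0,0]],[30,[-315,101,0],[0,0,0]],[30,[-326,104,0],[0,0,0]],[30,[-326,104,0],[0,0,0]],[30,[-326,104,0],[0,0,0]]]'
python3 - <<'E'
from h import *
plan(((.531,.228,.034),-93))
c=eyes.capture('scene');w=cloud(c);cv2.imwrite('pics/s3.png',cv2.resize(c['image'][80:300,300:500],None,fx=3,fy=2.7*1))
E
```

```text
t: 19.9
ee_pos: [0.5298, 0.2275, 0.214]
ee_rot: [-0.689, 0.725, 0.0, -0.001]
wrist_force: [0.1, 0.4, -0.3]
opening: 0.565
grip_force: 62.0
now [0.5298, 0.2275, 0.214] yaw -92.9 t 19.9 op 0.5649440381282661 F [0.1, 0.4, -0.3] q [0.41, 0.33, 0.08, 1.32, -0.0, -1.11]
(0.531, 0.228, 0.034) -93 -> [-0.8, -1.4, 180.0] [0.001, -0.001, 0.001]
```

View pics/s3.png

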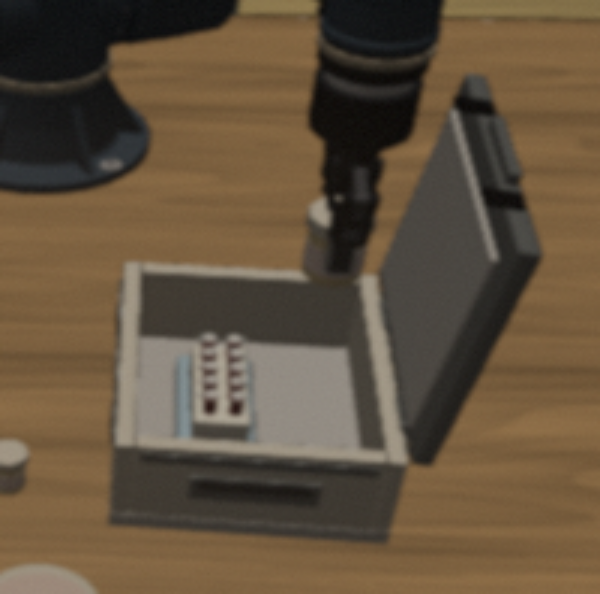

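The pot hangs between the fingers over the free side of the box, and the rack sits on the pack. I measure the pot's tilt from depth.

```bash
python3 - <<'E'
from h import *
for n in('scene','wrist'):
    c=eyes.capture(n);w=cloud(c)
    d=(np.abs(w[...,0]-.53)<.04)&(np.abs(w[...,1]-.225)<.035)
    for z in np.arange(.185,.275,.007):
        p=w[d&(np.abs(w[...,2]-z)<.0035)]
        if len(p)>5: print(n,round(z,3),len(p),'x',p[:,0].min().round(3),p[:,0].max().round(3),'y',np.percentile(p[:,1],[2,50,98]).round(3))
    if n=='wrist':
        p=w[d&(w[...,2]>.245)&(w[...,2]<.275)]
        if len(p)>30:
            A=np.c_[p[:,:2],np.ones(len(p))];s=np.linalg.lstsq(A,p[:,2],rcond=None)[0];print(s,np.abs(A@s-p[:,2]).mean(),len(p))
E
```

```text
scene 0.199 16 x 0.534 0.551 y [0.208 0.219 0.248]
scene 0.206 47 x 0.53 0.554 y [0.207 0.224 0.247]
scene 0.213 38 x 0.531 0.555 y [0.206 0.221 0.249]
scene 0.22 38 x 0.528 0.562 y [0.206 0.217 0.25 ]
scene 0.227 43 x 0.531 0.568 y [0.207 0.221 0.249]
scene 0.234 52 x 0.523 0.569 y [0.207 0.22  0.248]
scene 0.241 42 x 0.529 0.569 y [0.207 0.217 0.244]
scene 0.248 48 x 0.522 0.57 y [0.205 0.22  0.249]
scene 0.255 28 x 0.529 0.567 y [0.204 0.211 0.252]
scene 0.262 69 x 0.496 0.566 y [0.205 0.214 0.252]
scene 0.269 11 x 0.497 0.566 y [0.215 0.216 0.219]
wrist 0.199 151 x 0.509 0.549 y [0.203 0.205 0.214]
wrist 0.206 219 x 0.509 0.55 y [0.203 0.205 0.213]
wrist 0.213 351 x 0.508 0.554 y [0.203 0.205 0.216]
wrist 0.22 548 x 0.499 0.56 y [0.203 0.207 0.223]
wrist 0.227 871 x 0.492 0.567 y [0.203 0.213 0.221]
wrist 0.234 1077 x 0.492 0.567 y [0.203 0.21  0.221]
wrist 0.241 707 x 0.492 0.567 y [0.203 0.216 0.221]
wrist 0.248 1041 x 0.492 0.567 y [0.2   0.212 0.221]
wrist 0.255 2196 x 0.492 0.57 y [0.201 0.212 0.235]
wrist 0.262 11933 x 0.49 0.57 y [0.203 0.22  0.239]
wrist 0.269 1944 x 0.49 0.57 y [0.212 0.216 0.233]
[0.00497058 0.07806933 0.24023685] 0.0031419370340460594 17350
```

The pot's edge is vertical (y=0.203 at every height). Lowering.

```bash
python3 -m handwheel '[[30,[0,-1,40],[0,0,0]],[30,[0,-1,80],[0,0,0]],[30,[0,-1,120],[0,0,0]],[30,[0,-1,150],[0,0,0]],[30,[0,-1,168],[0,0,0]],[30,[0,-1,176],[0,0,0]],[30,[0,-1,179],[0,0,0]],[30,[0,-1,179],[0,0,0]]]'
python3 -m handwheel '[[30,[0,0,1.5],[0,0,0]],[30,[0,0,2.5],[0,0,0]],[30,[0,0,2.5],[0,0,0]]]'
```

```text
t: 20.85
ee_pos: [0.5318, 0.2278, 0.0364]
ee_rot: [-0.688, 0.725, -0.0, 0.0]
wrist_force: [0.8, 0.5, -0.7]
opening: 0.564
grip_force: 62.0
t: 21.15
ee_pos: [0.5315, 0.2282, 0.0339]
ee_rot: [-0.689, 0.725, -0.0, 0.0]
wrist_force: [-0.1, -0.2, -0.9]
opening: 0.56
grip_force: 62.0
```

```bash
python3 -m handwheel '[[30,[0,0,1.5],[0,0,0]],[30,[0,0,2.5],[0,0,0]],[30,[0,0,2.5],[0,0,0]]]'
```

```text
t: 21.45
ee_pos: [0.5314, 0.2283, 0.0317]
ee_rot: [-0.689, 0.725, -0.0, 0.001]
wrist_force: [-2.4, -0.2, 7.1]
opening: 0.566
grip_force: 62.1
```

Contact. Releasing the pot and rising.

```bash
python3 -m handwheel '[[62,[0,0,0],[0,0,0]],[62,[0,0,0],[0,0,0]],[62,[0,0,0],[0,0,0]],[62,[0,0,-15],[0,0,0]],[62,[0,0,-50],[0,0,0]],[62,[0,0,-95],[0,0,0]],[0,[0,0,-140],[0,0,0]],[0,[0,0,-180],[0,0,0]],[0,[0,0,-180],[0,0,0]],[0,[0,0,-180],[0,0,0]]]'
python3 - <<'E'
from h import *
c=eyes.capture('wrist');w=cloud(c)
for nm,x,y,r,z0,z1 in(('pot',.531,.228,.035,.065,.09),('rack',.53,.155,.07,.060,.072),('pack',.53,.155,.09,.034,.04)):
    p=w[(np.hypot(w[...,0]-x,w[...,1]-y)<r)&(w[...,2]>z0)&(w[...,2]<z1)]
    if len(p)<10: print(nm,len(p));continue
    A=np.c_[p[:,:2],np.ones(len(p))];s=np.linalg.lstsq(A,p[:,2],rcond=None)[0]
    print(nm,len(p),np.median(p[:,2]),'slope',s[:2].round(3),cv2.minAreaRect((p[:,:2]*1000).astype(np.float32)))
# lid from scene+side
a=np.radians(87);bx=np.array([np.cos(a),np.sin(a)])
c=eyes.capture('side');w=cloud(c);m=(np.abs(w[...,0]-.53)<.1)&(w[...,1]>.28)&(w[...,1]<.38)&(w[...,2]>.14)&(w[...,2]<.31);p=w[m]
k=np.polyfit(p[:,2],p[:,:2]@bx,1);print('lid outer u=',k,'at z.295',np.polyval(k,.295))
yh=.3215
def tcp(th,r=.2,clear=0):
    s=-r*np.cos(th)+(.018+clear)*np.sin(th)+.011;z=.099+r*np.sin(th)+(.018)*np.cos(th)
    u=yh+s;by=np.array([-bx[1],bx[0]]);q=u*bx-.52*by
    return (round(q[0],4),round(q[1],4),round(z,4))
plan(((.531,.228,.37),-93),((.545,.40,.37),-93),*[(tcp(1.68,clear=cl),-93) for cl in(.03,)],*[(tcp(t),-93) for t in np.arange(1.6,-.01,-.2)])
E
```

```text
t: 22.45
ee_pos: [0.5317, 0.2282, 0.2115]
ee_rot: [-0.689, 0.725, -0.0, 0.001]
wrist_force: [-0.6, 0.3, -0.1]
opening: 0.04
grip_force: 0.0
pot 2445 0.07665240166160747 slope [0.003 0.028] ((530.6554565429688, 227.12283325195312), (50.87275695800781, 51.35390853881836), 21.219528198242188)
rack 4451 0.06655706224105323 slope [0.001 0.007] ((529.7147827148438, 173.494140625), (83.67324829101562, 110.11328125), 87.01771545410156)
pack 4853 0.036477202162351174 slope [ 0.001 -0.002] ((530.8748779296875, 148.92697143554688), (131.2983856201172, 163.51373291015625), 86.74522399902344)
lid outer u= [0.14356231 0.32438159] at z.295 0.36673247175830065
now [0.5307, 0.2278, 0.2096] yaw -93.0 t 22.55 op 4.884977314611228e-05 F [0.0, 0.6, -0.2] q [0.41, 0.34, 0.07, 1.31, 0.0, -1.11]
(0.531, 0.228, 0.37) -93 -> [-0.1, -0.1, -160.4] [0.002, -0.001, 0.001]
(0.545, 0.4, 0.37) -93 -> [-172.6, -5.2, -160.6] [0.002, -0.001, 0.001]
(np.float64(0.5403), np.float64(0.3742), np.float64(0.2958)) -93 -> [-146.7, -1.9, -86.3] [0.002, -0.001, 0.001]
(np.float64(0.5379), np.float64(0.3286), np.float64(0.2984))
[... 237 characters left out ...]
.5, -1.9, -82.3] [0.002, -0.001, 0.001]
(np.float64(0.5318), np.float64(0.212), np.float64(0.277)) -93 -> [15.7, -1.8, -67.4] [0.002, -0.001, 0.001]
(np.float64(0.5301), np.float64(0.1786), np.float64(0.255)) -93 -> [49.2, -1.9, -45.4] [0.002, -0.001, 0.001]
(np.float64(0.5286), np.float64(0.1501), np.float64(0.2268)) -93 -> [77.7, -1.9, -17.2] [0.002, -0.001, 0.001]
(np.float64(0.5274), np.float64(0.1279), np.float64(0.1935)) -93 -> [99.9, -1.9, 16.1] [0.002, -0.001, 0.001]
(np.float64(0.5266), np.float64(0.1127), np.float64(0.1564)) -93 -> [115.1, -2.0, 53.3] [0.002, -0.001, 0.001]
(np.float64(0.5262), np.float64(0.1051), np.float64(0.117)) -93 -> [122.7, -2.0, 92.7] [0.002, -0.001, 0.001]
```

Pot upright at z=0.077 top, with rack and pack level. Now going over and behind the lid.

```bash
python3 -m handwheel '[[0,[0,-2,-45],[0,0,0]],[0,[0,-2,-90],[0,0,0]],[0,[0,-2,-135],[0,0,0]],[0,[0,-2,-165],[0,0,0]],[0,[-10,-2,-168],[0,0,0]],[0,[-50,-2,-168],[0,0,0]],[0,[-95,-2,-168],[0,0,0]],[0,[-135,-2,-168],[0,0,0]],[0,[-165,-2,-168],[0,0,0]],[0,[-165,-2,-168],[0,0,0]],[0,[-165,-2,-168],[0,0,0]]]'
python3 - <<'E'
from h import *
plan(((.540,.385,.296),-93))
E
```

```text
t: 23.65
ee_pos: [0.5415, 0.3936, 0.3759]
ee_rot: [-0.689, 0.725, 0.0, -0.002]
wrist_force: [0.4, 0.1, -0.3]
opening: -0.004
grip_force: 0.0
now [0.5415, 0.3936, 0.3759] yaw -92.9 t 23.65 op -0.004027241007058677 F [0.4, 0.1, -0.3] q [0.63, 0.55, 0.84, 1.87, -0.0, -0.89]
(0.54, 0.385, 0.296) -93 -> [8.4, 0.8, 79.9] [0.003, -0.003, 0.002]
```

```bash
python3 -m handwheel '[[0,[0,0,30],[0,0,0]],[0,[0,0,65],[0,0,0]],[0,[0,0,80],[0,0,0]],[0,[20,0,80],[0,0,0]],[0,[40,0,80],[0,0,0]],[0,[55,0,79],[0,0,0]],[0,[65,0,78],[0,0,0]],[0,[85,0,77],[0,0,0]],[0,[105,0,77],[0,0,0]],[0,[125,0,80],[0,0,0]],[0,[145,0,84],[0,0,0]],[0,[164,0,91],[0,0,0]],[0,[182,0,99],[0,0,0]]]'
python3 - <<'E'
from h import *
plan(((.530,.1786,.255),-93),((.5286,.1501,.2268),-93),((.5274,.1279,.1935),-93),((.5266,.1127,.1564),-93),((.5262,.1051,.117),-93))
c=eyes.capture('side');w=cloud(c);m=(np.abs(w[...,0]-.43)<.05)&(w[...,1]>.1)&(w[...,1]<.38)&(w[...,2]>.13);p=w[m]
i=p[:,2].argmax();print(p[i],len(p)); e=p[p[:,1]<np.percentile(p[:,1],3)];print(e.mean(0))
E
```

```text
t: 24.95
ee_pos: [0.5324, 0.2098, 0.2802]
ee_rot: [-0.688, 0.725, -0.0, 0.001]
wrist_force: [-1.1, 1.0, 1.5]
opening: 0.003
grip_force: 1.0
now [0.5324, 0.2098, 0.2802] yaw -93.0 t 24.95 op 0.0025901200699053623 F [-1.1, 1.0, 1.5] q [0.38, 0.31, 0.21, 1.47, 0.0, -1.14]
(0.53, 0.1786, 0.255) -93 -> [31.3, 0.8, 25.1] [-0.001, 0.001, 0.0]
(0.5286, 0.1501, 0.2268) -93 -> [59.9, 0.8, 53.3] [-0.001, 0.001, 0.0]
(0.5274, 0.1279, 0.1935) -93 -> [82.1, 0.8, 86.6] [-0.001, 0.001, 0.0]
(0.5266, 0.1127, 0.1564) -93 -> [97.4, 0.9, 123.7] [-0.001, 0.001, 0.0]
(0.5262, 0.1051, 0.117) -93 -> [105.0, 0.9, 163.1] [-0.001, 0.001, 0.0]
[0.47706599 0.2374616  0.62085181] 7194
[0.44799487 0.19063156 0.29836473]
```

```bash
python3 -m handwheel '[[0,[16,0,11],[0,0,0]],[0,[31,0,25],[0,0,0]],[0,[46,0,38],[0,0,0]],[0,[60,0,53],[0,0,0]],[0,[71,0,69],[0,0,0]],[0,[82,0,87],[0,0,0]],[0,[90,0,105],[0,0,0]],[0,[97,0,124],[0,0,0]],[0,[102,0,142],[0,0,0]],[0,[105,0,155],[0,0,0]],[0,[105,0,161],[0,0,0]],[0,[105,0,163],[0,0,0]],[0,[105,0,163],[0,0,0]]]'
```

```text
t: 26.3
ee_pos: [0.527, 0.106, 0.1173]
ee_rot: [-0.689, 0.725, -0.0, 0.0]
wrist_force: [0.4, -0.2, -0.4]
opening: 0.003
grip_force: 0.0
```

```bash
python3 -m handwheel '[[0,[0,0,1],[0,0,0]],[0,[0,0,2],[0,0,0]],[0,[0,0,3],[0,0,0]],[0,[0,0,3],[0,0,0]]]'
```

```text
t: 26.7
ee_pos: [0.5274, 0.1062, 0.1168]
ee_rot: [-0.689, 0.725, -0.001, 0.001]
wrist_force: [-8.8, -3.7, 25.6]
opening: 0.005
grip_force: 13.3
```

The lid bottomed at 0.117 with 25 N. Retreating to check it.

```bash
python3 -m handwheel '[[0,[0,0,0],[0,0,0]],[0,[0,0,-15],[0,0,0]],[0,[0,0,-60],[0,0,0]],[0,[0,0,-110],[0,0,0]],[0,[0,0,-150],[0,0,0]],[0,[50,0,-150],[0,0,0]],[0,[100,0,-150],[0,0,0]],[0,[150,0,-150],[0,0,0]],[0,[200,0,-150],[0,0,0]],[0,[200,0,-150],[0,0,0]],[0,[200,0,-150],[0,0,0]],[0,[200,0,-150],[0,0,0]]]'
python3 - <<'E'
from h import *
for n in('side','scene'):
    c=eyes.capture(n);w=cloud(c)
    p=w[(np.abs(w[...,0]-.53)<.12)&(w[...,1]>.09)&(w[...,1]<.29)&(w[...,2]>.09)&(w[...,2]<.15)]
    A=np.c_[p[:,:2],np.ones(len(p))];s=np.linalg.lstsq(A,p[:,2],rcond=None)[0];print(n,len(p),np.median(p[:,2]),s[:2])
    if n=='scene': cv2.imwrite('pics/s4.png',c['image'])
plan()
E
```

```text
t: 27.9
ee_pos: [0.5168, -0.093, 0.264]
ee_rot: [-0.689, 0.725, 0.0, 0.0]
wrist_force: [0.8, 0.3, 0.2]
opening: 0.0
grip_force: 0.0
side 10690 0.1181353353706811 [-0.01010744 -0.0213542 ]
scene 5168 0.12060996350857889 [-0.00414791 -0.00349549]
now [0.5168, -0.0924, 0.2639] yaw -92.9 t 28.0 op -0.003382066122657866 F [0.9, -0.4, -0.4] q [-0.18, 0.23, 0.06, 1.4, 0.0, -1.7]
```

View pics/s4.png

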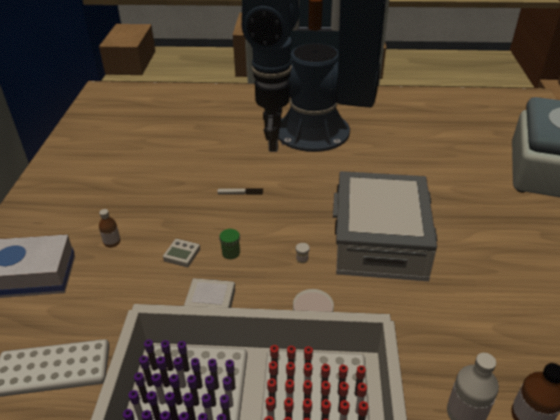

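The scene shows the lid flat on the box at (385,220), the bystanders unmoved and the arm clear. Handing in.

```bash
python3 -c "
from rig import arm
print(arm.sign_off())"
```

```text
the job is handed in; nothing more can be done
None
```

I packed the carrier and handed the job in at about 28 s: pack flat on the floor, rack on it, pot upright beside it, lid closed with its top at about 0.118 m. The hand-in returned no score.

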